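# Hold a drone boom against the sprung stop of the assembly jig

### The job

One station of the jig on the blue mat already has its drone boom bolted in. Lay the loose boom flat and straight between the guide cheeks of the empty station, plain end first, and press it lengthwise against that station's sprung stop with a steady 8 newtons or so, well short of ramming the stop to its end. Finish while still holding it there with the gripper so that I can put the screws in, and leave the dish, spool, jar and screwdriver where they are.

Things in the scene. Friction and masses are not known exactly. Their poses are not given: they have to be found in the camera images.
- boom_mid (a point): Loose drone boom, about 0.14 kg: black bar 130 long, 18 wide, 20 mm high, flat underside, with a silver motor at one end (foot 36 mm across; up to 45 mm above the underside). This point: middle of the bar's width and height, 10 mm above its underside, a good place to grip across the width. x runs along the bar to its plain end, 70 mm away; motor axis 60 mm the other way; z up. Starts on the mat.
- boom_butt (a point): Centre of the flat plain end of the loose boom (x as for boom_mid), 10 mm above its underside: the face that goes against the stop.
- fitted_mid (a point): The same point (middle of the bar) of an identical boom already bolted into one of the two stations under a steel strap; it cannot move. The other station is the empty one.
- jig: Fixed jig on the 2 mm mat: aluminium plate from x = -75 to 100, 210 (y) wide, 8 mm thick. Origin: on its underside; x points away from the robot, the pressing direction; y to the robot's left. Two stations along x, at y = +65 and -65 mm. Far rail from x = 67 mm, 42 mm high, carries the stops. A boom lies on the plate (underside 8 mm above the jig's), motor to the robot.
- cheeks_left (a point): Point on the plate midway between the two steel guide cheeks of the left station (jig x = 22, y = +65, 8 mm up; axes as the jig's). The cheeks run from jig x = 4 to 40 mm and lean outward: 22 mm apart at the foot, about 32 mm at the top, 12 mm high. Nearer the robot than x = 4 mm the plate is bare.
- cheeks_right (a point): The same for the right station, at jig y = -65 mm.
- face_left (a point): Centre of the face of the left stop when it is not pressed: jig x = 55 mm, y = +65 mm, 18 mm above the jig's underside (level with the butt of a boom that lies on the plate). Fixed to the jig, axes as the jig's.
- face_right (a point): The same for the right stop, at jig y = -65 mm.
- stop_left (a joint): Left stop: a grey pad 30 mm wide and 20 mm high on a spring, travelling straight back along jig x. 0 = out, grows as it is pressed, 0.010 m = at its end. It begins to give at 3 N, then 1.2 N per mm: 8 N at 4.2 mm, 15 N at the end.
- stop_right (a joint): Right stop, the same.
- dish: Bystander: steel screw dish, 60 mm across, 18 mm high, on the mat behind the jig; origin at the centre of its underside.
- spool: Bystander: solder spool, 60 mm across, 36 mm high; origin at the centre of its underside.
- jar: Bystander: white jar, 38 mm across, 50 mm high; origin at the centre of its underside.
- driver: Bystander: screwdriver lying on the table.
There are look-alikes about, which are no part of the job. Leave any pink or yellow look-alike of the part that bears boom_mid alone.

How it is judged:
On the way:
1. the loose boom is pressed against the stop of the empty station with 5 to 12 N, held for 1.5 s (z of boom_mid in the frame of jig between 0.015 and 0.0215 m and angle between boom_mid's own z axis and vertical below 0.08 rad and angle between the x axis of boom_mid and the x axis of jig, either way round below 0.1 rad and contact force between the fingers and boom above 2 N and linear speed of boom below 0.01 m/s and ((contact force between boom and stop_left between 5 and 12 N and y of boom_butt in the frame of jig between 0.059 and 0.071 m and x of boom_butt in the frame of jig above 0.05 m) or (contact force between boom and stop_right between 5 and 12 N and y of boom_butt in the frame of jig between -0.071 and -0.059 m and x of boom_butt in the frame of jig above 0.05 m))), for 1.5 s.
At the end, for the whole second after the job is handed in: The loose boom lies flat on the jig's plate (within 3 mm of its height), straight along the empty station (within 0.10 rad, its plain end within 6 mm sideways), pressed against the sprung stop with 5 to 12 N, still, and the gripper's fingers are on it (all of step 1); the arm keeps its last pose, push and grip.
It fails at once if the boom rams a stop (over 20 N) (contact force between boom and stop_left above 20 N or contact force between boom and stop_right above 20 N).
It fails at once if a bystander is moved by more than 20 mm (distance of any of dish, spool, jar, driver from where it was at the start of the episode above 0.02 m).
It also fails if it takes over 58 s, if anything falls off the work surface, if the arm or the gripper's body presses on something with over 40 N, if the wrist force passes 120 N, or if a joint passes its speed limit or range.

### The arm

A 7-joint arm with a two-finger parallel gripper is mounted at the origin on the work surface. World frame = base frame: x ahead of the robot, y to its left, z up, the work surface at z = 0. Lengths are in m, angles in rad, forces in N, time in s.
With the tool pointing down it reaches from about 0.4 to 0.85 m from the base axis. Payload 4.5 kg.
Tool frame: the origin (TCP) lies on the centre line of the jaws, within the pads' length; the fingertips stand 14 mm ahead of it and the grasp point (between the pads) lies 5 mm behind it (r.tcp_to_tips is the z of the fingertips in the tool frame, in m); z points along the fingers, y is the direction in which the jaws open and shut (so a half turn about z gives the same grasp; the last joint's range is limited). The gripper opens to 88 mm and grips with 3 to 60 N. Pads are 18 mm wide; open, the fingers measure 123 mm over their backs; the gripper's body (75 mm by 187 mm) begins 45 mm behind the grasp point.
Start: joints at [-1.16, 0.689, -0.195, 1.565, 0.157, 0.902, -0.215], TCP at [0.23, 0.581, 0.253] pointing down, gripper open.
Joint ranges: [-3.01, 3.01], [-0.46, 2.08], [-1.47, 1.51], [0.13, 2.56], [-1, 4.14], [0.04, 2.09], [-2.66, 2.66]. Speed limits (rad/s): [2.57, 2.57, 3.14, 3.14, 3.14, 3.14, 3.14].

### API

Orientations are given as a unit quaternion [x, y, z, w].
In Python, from plant import r, viewer gives the robot as it stands.
- The arm moves only by the shell command python3 -m inch 'ROWS' [FORCE]. ROWS is JSON, a list of rows, each a list of 3 entries, a list of its own where there are three numbers: the closure, from 0 (fully open) to 1 (shut), then the shift along the tool's x, y, z in cm, then the turn about the tool's z in degrees. In form: [[fingers, [x, y, z], yaw], ...]. A call has 1 to 20 rows; each row is the pose to reach, as a shift and turn from the pose commanded when the call began, along the tool's axes at that moment; what a row does not reach only later rows make up. A row lasts 1/10 s, in which the tool goes at most 50 mm and 8.59 degrees, less where a joint would pass 70% of its speed; a pose out of reach is approached as far as the arm can. A call with a gripper value outside its range is refused whole. The fingers move at their own pace and stop on an object; FORCE is the grip in N (left out, the last holds). Time passes only in rows, so rows that repeat a pose let the fingers close. It gives the time, the measured TCP pose, the force and the opening at its end, in the units of the state.
- r.get_state(): the state, without advancing time (a new reading comes with each control period).
- viewer.snapshot(name): name is "scene" or "top" or "wrist"; returns the picture (384x512x3 uint8, red, green, blue); there is no depth.
- viewer.camera_params(name): a dict with "intrinsics" (3x3 intrinsics, pixels), "world_to_cam" (4x4, takes a point from world to camera coordinates). Camera axes: x right, y up, looking along -z (the intrinsics and any distortion apply to the point x, -y, -z); pixel columns grow to the right and rows downward; lengths in m; the calibration is good to about 2 mm. A picture is of the moment at which its call begins: read the wrist's pose just before it. camera_params takes no time and is no camera call; for the wrist camera it gives the pose at the moment of the call.
- r.finish_job(): hands the job in, once; it reports no verdict.
Trained networks look in the newest picture that a camera, given by its name, has taken for a name from the list of things; names that differ only in an ending like _2 or _b are one class to them, and where a whole thing is asked for, a point or a joint stands for the part that bears it (a point fixed in the world has none). Each returns a list of dicts, best first, with "p" (0 to 1); they miss things now and then, are a little off and sometimes report something else, mostly with a low value. They report only what shows in the picture. A call takes as long as a camera call. They do not tell look-alikes from the thing itself.
- viewer.outline_of(camera, name): "pixels" (384x512 bool, what is visible of it) and "bbox" ([left, top, width, height] in pixels, round what is visible of it).
The state is a dict: "clock": time; "q": joint angles; "qd": joint speeds; "joint_torque": joint torques, N m; "tool_pos": TCP position; "eef_rot": TCP orientation; "contact_force": force on the tool from outside, world axes, zero at the start; "moment": the same for the moment, N m; "opening": opening from 0.0 (shut) to 1.0 (fully open).
Only numpy, scipy, OpenCV 4.12 (cv2) and the standard library are available. Lean on these libraries where they do the work, as an engineer would, in place of code of your own. Each camera call takes 0.05 s, during which the arm holds its last target.

## Working session

There is one attempt and no reset: what is moved stays moved. The work goes in short steps, Python scripts to look and compute and a shell command to move; the robot and the scene stay as the last step left them, time stands still between calls to the robot, and variables do not carry over. Pictures are saved under pics/ and viewed, and the job is handed in when it is done.

```bash
ls; mkdir -p pics
python3 - <<'E'
from plant import r, viewer
import cv2
print(r.get_state())
for n in ["scene","top","wrist"]:
    im=viewer.snapshot(n); cv2.imwrite(f"pics/{n}0.png",im[:,:,::-1])
    print(n,viewer.camera_params(n))
E
```

```text
pics
{'clock': 0.0, 'q': array([-1.16018946,  0.68999218, -0.19445001,  1.56636168,  0.15733189,
        0.9025021 , -0.21512408]), 'qd': array([ 0.00228354,  0.00076114, -0.00127638,  0.00042082,  0.00028841,
        0.00010102, -0.00156091]), 'joint_torque': array([-3.29975746e-04, -5.27569878e+01, -1.26673680e+00, -1.53430420e+01,
       -5.25865029e-02,  6.60315243e-03,  1.66600721e-04]), 'tool_pos': array([0.22982831, 0.5805449 , 0.25189858]), 'eef_rot': array([ 1.87274574e-01,  9.82307160e-01, -9.33580382e-04, -7.54115253e-05]), 'contact_force': array([ 0.28331246,  0.00908035, -0.8641218 ]), 'moment': array([ 0.0256787 ,  0.02905315, -0.01328697]), 'opening': 0.9984839774797718}
scene {'intrinsics': array([[419.19129344,   0.        , 256.11045891],
       [  0.        , 419.19129344, 199.28703149],
       [  0.        ,   0.        ,   1.        ]]), 'world_to_cam': array([[ 0.79691443,  0.60389984, -0.01524342, -0.41000993],
       [-0.3338866 ,  0.4613498 ,  0.8219952 ,  0.16458848],
       [ 0.50343532, -0.64997026,  0.56929038, -1.72522173],
       [ 0.        ,  0.      
[... 206 characters left out ...]
 'world_to_cam': array([[ 0.01204408, -0.99976997, -0.01774694, -0.01508906],
       [ 0.99735678,  0.01073939,  0.07186187, -0.51210557],
       [-0.07165475, -0.01856554,  0.9972567 , -1.20930123],
       [ 0.        ,  0.        ,  0.        ,  1.        ]])}
wrist {'intrinsics': array([[273.33923056,   0.        , 257.06873635],
       [  0.        , 273.33923056, 189.60427112],
       [  0.        ,   0.        ,   1.        ]]), 'world_to_cam': array([[ 0.36794265,  0.92984663, -0.00185983, -0.62296192],
       [-0.89228415,  0.35251491, -0.28206777,  0.0390916 ],
       [-0.26162415,  0.10544425,  0.95939268, -0.38864464],
       [ 0.        ,  0.        ,  0.        ,  1.        ]])}
```

View pics/top0.png

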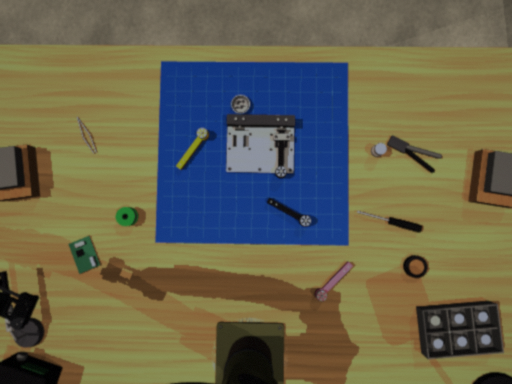

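View pics/scene0.png

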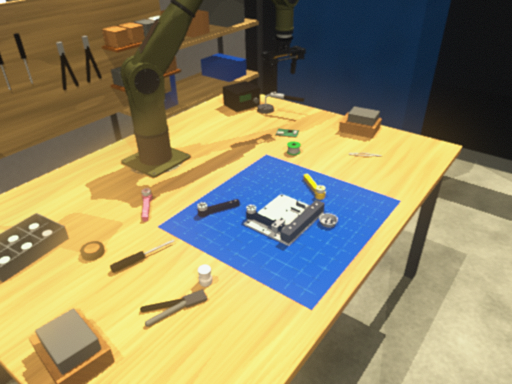

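View pics/wrist0.png

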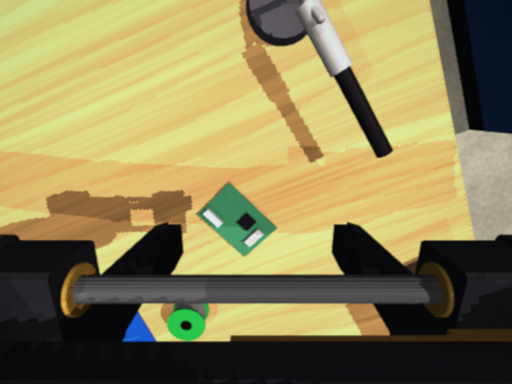

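The top view shows four bars:
- Black loose bar at (290,211), motor at (305,220).
- Black bar under a strap at (282,155), in the right station.
- Yellow bar at (192,148).
- Pink bar at (335,281).

The black bar at (290,211) fits the description, because it is loose, on the mat and not pink or yellow. The left station, near (245,145), is empty. I'll check this in an enlarged crop.

```bash
cat > h.py <<'E'
import numpy as np, cv2
from plant import r, viewer
def ray(cam,uv,P=None):
    P=P or viewer.camera_params(cam); K=P["intrinsics"];T=P["world_to_cam"]
    d=np.array([(uv[0]-K[0,2])/K[0,0],-(uv[1]-K[1,2])/K[1,1],-1.])
    R=T[:3,:3];return -R.T@T[:3,3],R.T@d
def at(cam,uv,z,P=None):
    o,d=ray(cam,uv,P);return o+d*(z-o[2])/d[2]
def proj(cam,p,P=None):
    P=P or viewer.camera_params(cam);K=P["intrinsics"];T=P["world_to_cam"]
    c=T[:3,:3]@np.asarray(p)+T[:3,3];return np.array([K[0,0]*c[0]/-c[2]+K[0,2],-K[1,1]*c[1]/-c[2]+K[1,2]])
E
python3 - <<'E'
from h import *
im=viewer.snapshot("top")
c=im[90:240,215:330]; cv2.imwrite("pics/topcrop.png",cv2.resize(c,None,fx=4,fy=4,interpolation=cv2.INTER_CUBIC)[:,:,::-1])
for n in ["boom_mid","jig","dish"]:
    for o in viewer.outline_of("top",n):
        m=o["pixels"]; 
        if not m.any(): continue
        ys,xs=np.nonzero(m); mr=cv2.minAreaRect(np.c_[xs,ys].astype(np.float32))
        print(n,round(o["p"],2),o["bbox"],m.sum(),mr)
E
```

```text
boom_mid 0.92 [176.1, 132.3, 34.3, 37.8] 359 ((193.32354736328125, 149.29412841796875), (12.862394332885742, 46.819114685058594), 30.963756561279297)
boom_mid 0.83 [269.6, 198.5, 41.2, 25.3] 357 ((290.0384521484375, 210.69229125976562), (46.872169494628906, 11.648703575134277), 33.6900634765625)
boom_mid 0.59 [314.3, 261.9, 38.7, 40.5] 389 ((333.5000305175781, 281.5000305175781), (12.727920532226562, 48.08325958251953), 45.0)
jig 0.91 [226.0, 111.4, 68.0, 65.8] 3662 ((259.53802490234375, 143.2135772705078), (68.13351440429688, 60.34804916381836), 1.2188752889633179)
dish 0.59 [231.6, 93.7, 20.7, 21.2] 293 ((240.5, 103.5), (18.384777069091797, 18.384775161743164), 45.0)
```

View pics/topcrop.png

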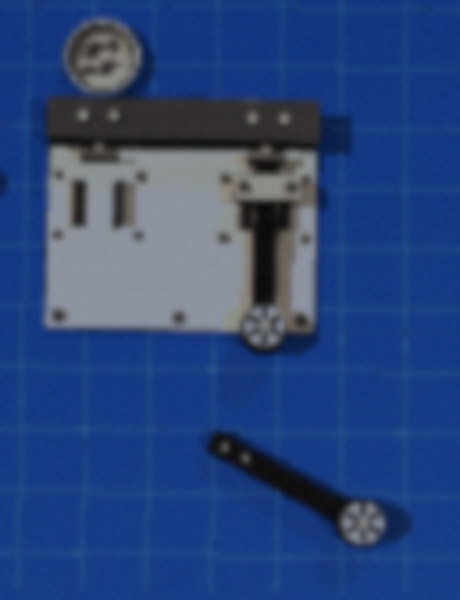

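The crop confirms it. The loose black boom has its plain end near (268,201) and its motor at (305.5,221). The left station is empty: cheeks at crop (78,203)/(123,203), stop at (100,155). The right station holds the strapped boom. Next are coarse positions.

Run:
```python
from h import *
P=viewer.camera_params("top")
m=at("top",(305.5,220.75),.046,P); e=at("top",(268.3,200.5),.02,P)
print("motor",m,"end",e,"len",np.linalg.norm((m-e)[:2]))
d=(e-m)[:2];d/=np.linalg.norm(d);print("dir deg",np.degrees(np.arctan2(d[1],d[0])),"mid",m[:2]+.06*d)
for u,v in [(45,328),(316,332),(50,147),(318,150),(48,100),(320,102)]:
    z=.010 if v>120 else .044
    if 140<v<160: z=.044
    print((u,v),at("top",(215+u/4,90+v/4),z,P).round(4))
# cheeks, stop
print("cheek",at("top",(215+78/4,90+203/4),.016,P),at("top",(215+123/4,90+203/4),.016,P),"stop",at("top",(215+98/4,90+160/4),.03,P))
s=r.get_state();from scipy.spatial.transform import Rotation as R
print(R.from_quat(s["eef_rot"]).as_matrix().round(3),s["tool_pos"])
T=viewer.camera_params("wrist")["world_to_cam"];c=-T[:3,:3].T@T[:3,3]
print("cam in tool",R.from_quat(s["eef_rot"]).inv().apply(c-s["tool_pos"]))
```

```text
motor [ 0.4143954  -0.16399955  0.046     ] end [ 0.47486524 -0.05252949  0.02      ] len 0.1268155184458784
dir deg 61.52122684969286 mid [ 0.44300539 -0.11125992]
(45, 328) [0.5628 0.0794 0.01  ]
(316, 332) [ 0.5618 -0.1318  0.01  ]
(50, 147) [0.6983 0.0749 0.044 ]
(318, 150) [ 0.6976 -0.1299  0.044 ]
(48, 100) [0.7349 0.077  0.044 ]
(320, 102) [ 0.7349 -0.1313  0.044 ]
cheek [0.66056502 0.05472326 0.016     ] [0.66086801 0.01955862 0.016     ] stop [0.69163292 0.03877402 0.03      ]
[[-0.93   0.368 -0.   ]
 [ 0.368  0.93  -0.   ]
 [-0.    -0.    -1.   ]] [0.22991995 0.58104095 0.25254097]
cam in tool [ 0.07214586 -0.00104609 -0.13063537]
```

```bash
python3 -m inch '[[0,[-8,-8,0],10],[0,[-15,-14,0],20],[0,[-22,-21,0],30],[0,[-29,-27,0],40],[0,[-36,-34,0],50],[0,[-43,-41,0],58],[0,[-50,-47,0],66],[0,[-50,-47,0],74],[0,[-50,-47,0],82],[0,[-50,-47,0],90],[0,[-50,-47,0],97],[0,[-50,-47,0],97],[0,[-50,-47,0],97],[0,[-50,-47,0],97],[0,[-50,-47,0],97],[0,[-50,-47,0],97],[0,[-50,-47,0],97]]'
python3 - <<'E'
from h import *
s=r.get_state();print(s["q"].round(2),s["tool_pos"],s["contact_force"])
P=viewer.camera_params("wrist")
im=viewer.snapshot("wrist"); cv2.imwrite("pics/wrist1.png",im[:,:,::-1]); np.save("w1.npy",P["world_to_cam"])
for n in ["boom_mid","jig","dish"]:
    for o in viewer.outline_of("wrist",n): print(n,round(o["p"],2),o["bbox"],o["pixels"].sum())
E
```

```text
clock: 2.05
tool_pos: [0.5214, -0.0381, 0.2525]
eef_rot: [0.859, 0.512, -0.0, -0.001]
contact_force: [-1.0, 0.7, 0.0]
opening: 0.998
[-0.14  0.56  0.21  1.88 -0.17  0.71 -0.33] [ 0.52141669 -0.03813647  0.25254223] [-0.99003161  0.69242735  0.00297134]
boom_mid 0.69 [128.1, 332.3, 30.1, 7.3] 239
boom_mid 0.64 [223.4, 185.7, 25.2, 90.1] 1350
boom_mid 0.15 [243.2, 0.0, 199.0, 201.7] 22344
jig 0.63 [242.6, 0.0, 198.2, 200.9] 22440
dish 0.82 [393.7, 0.3, 50.5, 31.4] 1278
```

View pics/wrist1.png

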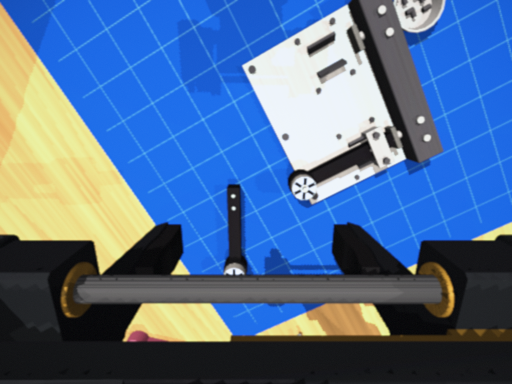

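The wrist view shows the boom vertical, with its plain end at (234,185) and the motor at (235,270). The jig is at upper right with the empty station's cheeks at (322,43)/(331,69). I'll enlarge it to measure.

Run:
```python
import cv2
im=cv2.imread("pics/wrist1.png")
cv2.imwrite("pics/w1a.png",cv2.resize(im[0:210,235:445],None,fx=2.8,fy=2.8,interpolation=cv2.INTER_CUBIC))
cv2.imwrite("pics/w1b.png",cv2.resize(im[175:280,200:270],None,fx=5,fy=5,interpolation=cv2.INTER_CUBIC))
```

```text
(no output)
```

View pics/w1a.png

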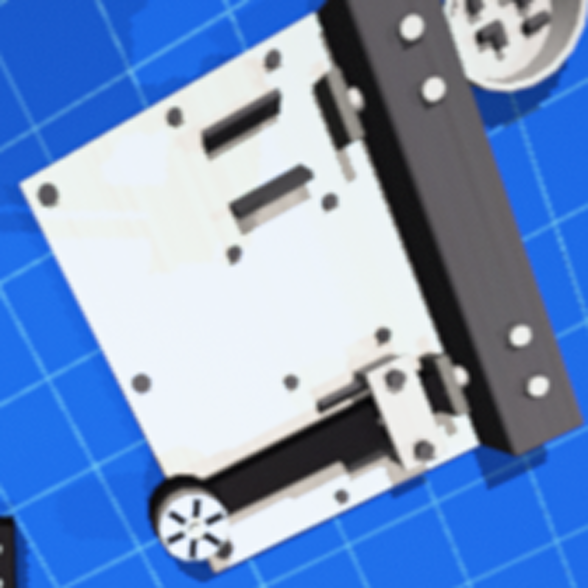

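View pics/w1b.png

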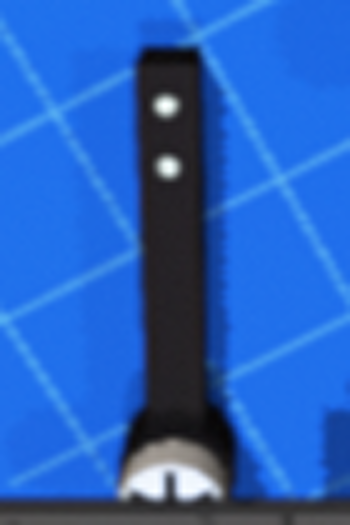

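Run:
```python
from h import *
P=viewer.camera_params("wrist");P["world_to_cam"]=np.load("w1.npy")
b=lambda u,v,z:at("wrist",(200+(u+.5)/5-.5,175+(v+.5)/5-.5),z,P)
a=lambda u,v,z:at("wrist",(235+(u+.5)/2.8-.5,(v+.5)/2.8-.5),z,P)
e=b(169,64,.022);k=b(177,400,.022);mo=b(171,497,.047)
d=(e-k)[:2];L=np.linalg.norm(d);d/=L
print("end",e,"k",k,L,"deg",np.degrees(np.arctan2(d[1],d[0])),"mid",e[:2]-.07*d,"motor exp",e[:2]-.13*d,mo)
print("screws",b(165,105,.022),b(168,167,.022))
for n,u,v,z in [("NL",21,183,.01),("NR",213,572,.01),("FLvis",318,12,.01),("FR",480,443,.01),("railNR",515,455,.044),("railFR",583,425,.044),
 ("cheekL top near",204,152,.022),("cheekL near other",205,135,.022),("cheekL far",279,92,.022),("cheekR near",232,208,.022),("cheekR far",303,166,.022),("stop top a",333,68,.03),("stop b",360,138,.03)]:
    print(n,a(u,v,z).round(4))
```

```text
end [ 0.47825932 -0.05031807  0.022     ] k [ 0.42882318 -0.1411771   0.022     ] 0.10343739158819225 deg 61.44951215283073 mid [ 0.44480402 -0.11180581] motor exp [ 0.41612804 -0.16450959] [ 0.42093469 -0.15551393  0.047     ]
screws [ 0.4713981  -0.06004145  0.022     ] [ 0.46302459 -0.07628804  0.022     ]
NL [0.5649 0.0805 0.01  ]
NR [ 0.5616 -0.1276  0.01  ]
FLvis [0.7081 0.0785 0.01  ]
FR [ 0.7056 -0.1294  0.01  ]
railNR [ 0.7039 -0.128   0.044 ]
railFR [ 0.7348 -0.1295  0.044 ]
cheekL top near [0.6397 0.0519 0.022 ]
cheekL near other [0.6429 0.0576 0.022 ]
cheekL far [0.6773 0.0576 0.022 ]
cheekR near [0.6408 0.0259 0.022 ]
cheekR far [0.6748 0.0266 0.022 ]
stop top a [0.6976 0.0544 0.03  ]
stop b [0.6974 0.025  0.03  ]
```

```bash
python3 -m inch '[[0,[-4,-1.5,5],0],[0,[-8,-3,10],0],[0,[-10.2,-3.3,14],0],[0,[-10.2,-3.3,17],0],[0,[-10.2,-3.3,18],0],[0,[-10.2,-3.3,18],0],[0,[-10.2,-3.3,18],0]]'
python3 - <<'E'
from h import *
s=r.get_state();print(s["tool_pos"],s["eef_rot"],s["contact_force"])
im=viewer.snapshot("wrist"); cv2.imwrite("pics/wrist2.png",im[:,:,::-1]); np.save("w2.npy",viewer.camera_params("wrist")["world_to_cam"])
E
```

```text
clock: 2.95
tool_pos: [0.4448, -0.1131, 0.0731]
eef_rot: [0.86, 0.511, 0.0, 0.0]
contact_force: [-0.3, -0.1, 0.5]
opening: 0.998
[ 0.44477751 -0.11305168  0.07305601] [8.59540301e-01 5.11067847e-01 3.45309361e-04 8.61770207e-05] [-0.34098459 -0.09827767  0.51613243]
```

View pics/wrist2.png

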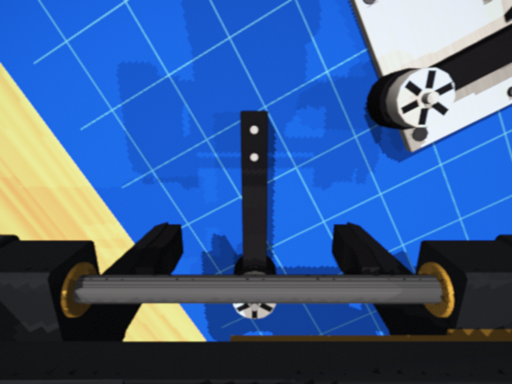

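The boom is vertical at column 254.5, centred between the jaws (about column 257). Its plain end is at row 111.

Run:
```python
from h import *
P=viewer.camera_params("wrist")
g=cv2.cvtColor(viewer.snapshot("wrist"),cv2.COLOR_RGB2HSV)[:,:,2].astype(int)
for v in (108,110,111,112,114,116): print(v,g[v,255])
C=[]
for v in (125,145,175,200,225,245):
    row=g[v,225:290]; xs=225+np.nonzero(row<75)[0]; print(v,xs.min(),xs.max()); 
    C.append(at("wrist",((xs.min()+xs.max())/2,v),.022,P))
C=np.array(C);d=(C[0]-C[-1])[:2];print(np.degrees(np.arctan2(d[1],d[0])),C[:,:2].round(4).tolist())
e=at("wrist",(254.5,112),.022,P);d/=np.linalg.norm(d);print("end",e,"mid",e[:2]-.07*d)
```

```text
108 211
110 199
111 113
112 36
114 27
116 28
125 240 266
145 241 266
175 242 265
200 242 265
225 243 265
245 243 265
61.73029515902698 [[0.4731, -0.0579], [0.4672, -0.0693], [0.4574, -0.0872], [0.4487, -0.1031], [0.4399, -0.1199], [0.4322, -0.134]]
end [ 0.47785141 -0.05118753  0.022     ] mid [ 0.44469783 -0.11283848]
```

```bash
python3 -m inch '[[0,[0,0,2],0],[0,[0,0,4],0],[0,[0,0,5],0],[0,[0,0,5.4],0],[0,[0,0,5.4],0],[0,[0,0,5.4],0],[1,[0,0,5.4],0],[1,[0,0,5.4],0],[1,[0,0,5.4],0],[1,[0,0,5.4],0],[1,[0,0,5.4],0],[1,[0,0,5.4],0],[1,[0,0,5.4],0],[1,[0,0,5.4],0],[1,[0,0,5.4],0]]' 30
```

```text
clock: 4.55
tool_pos: [0.4471, -0.114, 0.0214]
eef_rot: [0.86, 0.511, -0.003, -0.003]
contact_force: [-1.7, 2.2, 1.5]
opening: 0.209
```

```bash
python3 -m inch '[[1,[0,0,-1],0],[1,[0,0,-3],0],[1,[0,0,-6],0],[1,[0,0,-6],0],[1,[0,0,-6],0],[1,[0,0,-6],0]]'
python3 - <<'E'
from h import *
s=r.get_state();print(s["tool_pos"],s["eef_rot"],s["contact_force"],s["moment"])
im=viewer.snapshot("wrist"); cv2.imwrite("pics/wrist3.png",im[:,:,::-1])
E
```

```text
clock: 5.15
tool_pos: [0.448, -0.1142, 0.0807]
eef_rot: [0.86, 0.511, -0.003, -0.003]
contact_force: [-1.3, 0.9, -2.4]
opening: 0.204
[ 0.44800956 -0.1142499   0.08066432] [ 0.85969643  0.5107887  -0.00272352 -0.00308921] [-1.25264048  0.87955833 -2.35807277] [-0.03172017  0.07437597 -0.00424765]
```

View pics/wrist3.png

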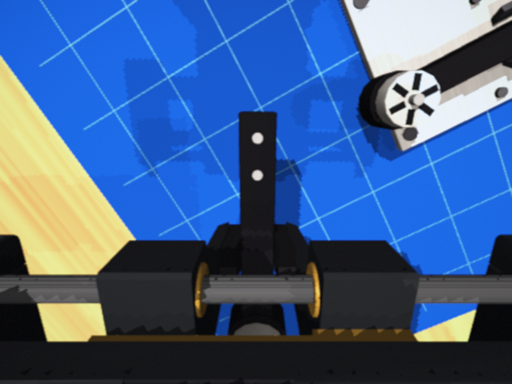

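```bash
python3 - <<'E'
from h import *
from scipy.spatial.transform import Rotation as R
s=r.get_state();Q=R.from_quat(s["eef_rot"])
for x in (.066,.068,.070,.072): print(x,[proj("wrist",s["tool_pos"]+Q.apply([x,0,z])).round(1).tolist() for z in (-.004,-.0006,.002)])
g=cv2.cvtColor(viewer.snapshot("wrist"),cv2.COLOR_RGB2HSV)[:,:,2].astype(int)
print(g[106:120,250])
for v in (115,118,130,160,190,215):
    xs=225+np.nonzero(g[v,225:290]<75)[0]; print(v,xs.min(),xs.max())
print(Q.as_matrix().round(4), Q.as_matrix()[:,2])
E
python3 - <<'E'
import cv2
im=cv2.imread("pics/wrist3.png")
cv2.imwrite("pics/w3c.png",cv2.resize(im[95:225,215:300],None,fx=4.5,fy=4.5,interpolation=cv2.INTER_CUBIC))
E
```

```text
0.066 [[255.7, 122.2], [255.7, 121.8], [255.7, 121.6]]
0.068 [[255.7, 117.6], [255.7, 117.4], [255.7, 117.2]]
0.07 [[255.7, 113.0], [255.7, 112.9], [255.7, 112.8]]
0.072 [[255.7, 108.3], [255.7, 108.3], [255.7, 108.3]]
[210 211 211 212 200 120  45  28  28  29  28  26  27  29]
115 239 275
118 239 275
130 239 275
160 240 275
190 241 274
215 241 273
[[ 0.4784  0.8781 -0.0082]
 [ 0.8782 -0.4784  0.0027]
 [-0.0015 -0.0085 -1.    ]] [-0.00821748  0.00272816 -0.99996251]
```

View pics/w3c.png

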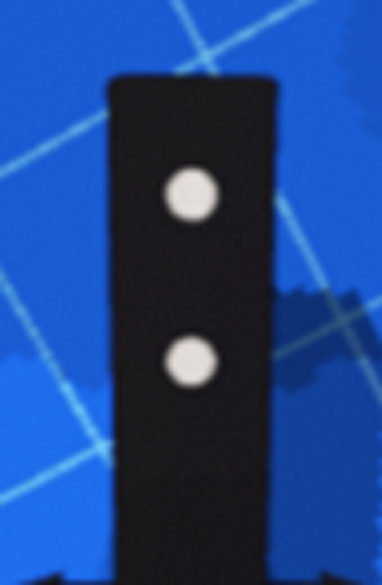

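The grip is good: the plain end sits at about 70.5 mm along tool x, and the boom is centred and aligned with the tool. Next I carry it to hover in front of the left station, turning it 62°.

```bash
python3 -m inch '[[1,[1,0,-3],3],[1,[3,1,-3],10],[1,[6,2,-3],18],[1,[9,3,-3],26],[1,[12,4,-3],34],[1,[15,5,-3],42],[1,[18,6,-3],50],[1,[20,6.7,-3],57],[1,[21.3,7.1,-3],62],[1,[21.3,7.1,-3],62],[1,[21.3,7.1,-3],62],[1,[21.3,7.1,-3],62],[1,[21.3,7.1,-3],62]]'
python3 - <<'E'
from h import *
from scipy.spatial.transform import Rotation as R
s=r.get_state();Q=R.from_quat(s["eef_rot"]);print(s["q"].round(2),s["tool_pos"],Q.as_matrix().round(4).tolist(),s["contact_force"])
for n in("wrist","top","scene"):
    im=viewer.snapshot(n); cv2.imwrite(f"pics/{n}4.png",im[:,:,::-1])
np.save("w4.npy",viewer.camera_params("wrist")["world_to_cam"])
im=cv2.imread("pics/wrist4.png");cv2.imwrite("pics/w4c.png",cv2.resize(im[0:300,100:420],None,fx=2,fy=2,interpolation=cv2.INTER_CUBIC))
im=cv2.imread("pics/top4.png");cv2.imwrite("pics/t4c.png",cv2.resize(im[95:205,210:310],None,fx=5,fy=5,interpolation=cv2.INTER_CUBIC))
im=cv2.imread("pics/scene4.png");cv2.imwrite("pics/s4c.png",cv2.resize(im[150:260,220:350],None,fx=5,fy=5,interpolation=cv2.INTER_CUBIC))
E
```

```text
clock: 6.55
tool_pos: [0.6121, 0.0372, 0.1107]
eef_rot: [1.0, -0.006, -0.004, -0.001]
contact_force: [0.4, -0.2, -0.9]
opening: 0.196
[-0.53  1.03  0.8   1.73 -0.97  0.84 -0.85] [0.61206912 0.03723586 0.11066939] [[0.9999, -0.0115, -0.0075], [-0.0115, -0.9999, 0.0018], [-0.0075, -0.0017, -1.0]] [ 0.37532053 -0.21099791 -0.91262248]
```

View pics/w4c.png

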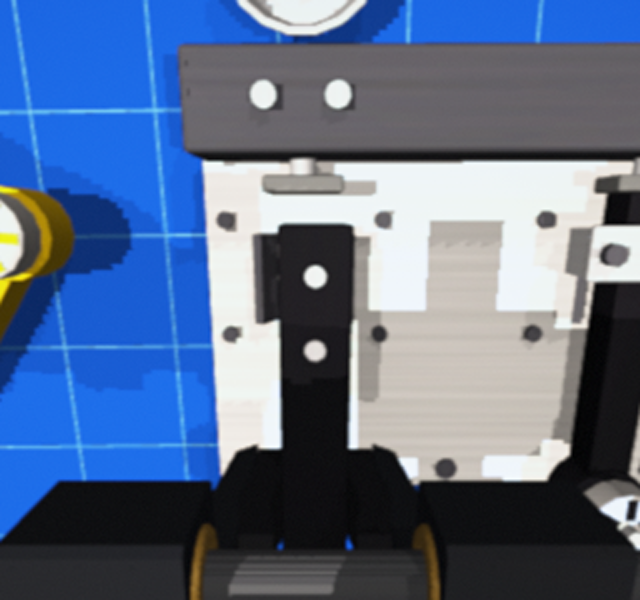

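View pics/t4c.png

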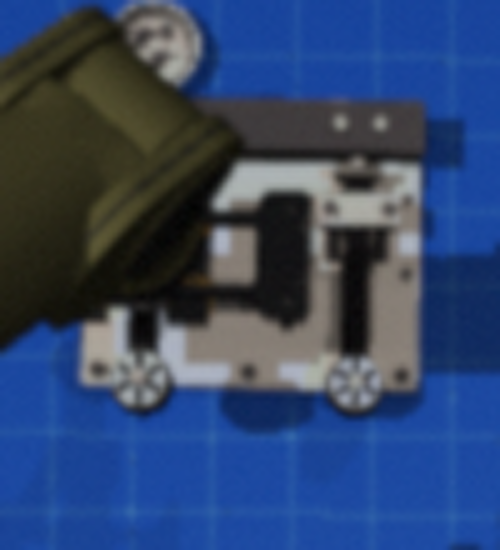

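View pics/s4c.png

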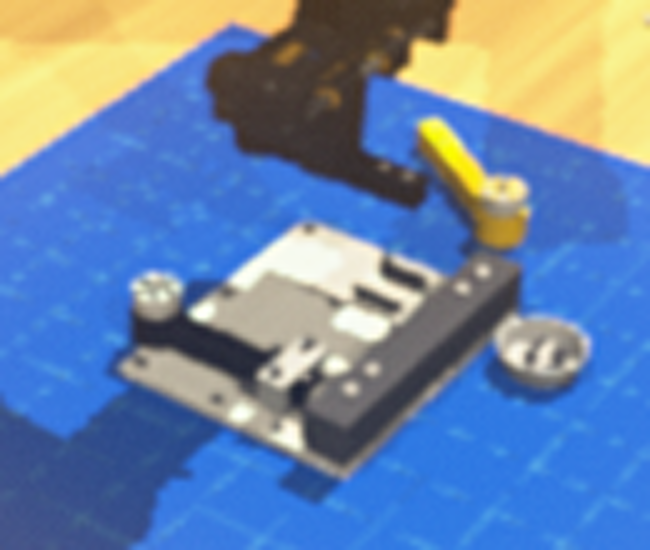

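The wrist crop shows the boom in front of the stop pad (crop cols 263–343, front edge at row 192), over the cheeks. The scene view shows the boom held level, clear of the yellow look-alike. I'll measure the offsets.

Run:
```python
from h import *
P=viewer.camera_params("wrist")
w=lambda u,v,z:at("wrist",(100+(u+.5)/2-.5,(v+.5)/2-.5),z,P).round(4)
print("pad",w(263,192,.03),w(343,192,.03))
print("bolts",w(263,94,.045),w(338,94,.045))
print("holes",w(226,220,.01),w(383,220,.01),w(231,334,.01),w(379,334,.01),"rightstation",w(546,220,.01),w(532,334,.01))
print("rail edge top",w(205,152,.044),w(600,156,.044),"rail far",w(180,46,.044),w(600,46,.044))
print("cheekL outer top/inner",w(255,235,.022),w(257,322,.022),w(277,240,.022))
s=r.get_state();zt=s["tool_pos"][2]+.0006
print("butt",w(281,228,zt),w(352,228,zt),"boom rear", w(283,440,zt),w(349,440,zt))
print("fitted edges",w(590,440,.03),w(606,200,.03))
```

```text
pad [0.6944 0.0547 0.03  ] [0.694  0.0255 0.03  ]
bolts [0.7238 0.0522 0.045 ] [0.7235 0.028  0.045 ]
holes [0.6846 0.072  0.01  ] [0.6839 0.0083 0.01  ] [0.6375 0.0725 0.01  ] [0.6368 0.0088 0.01  ] rightstation [ 0.6832 -0.0577  0.01  ] [ 0.6361 -0.0569  0.01  ]
rail edge top [0.7067 0.0724 0.044 ] [ 0.704  -0.0598  0.044 ] rail far [0.738  0.0782 0.044 ] [ 0.7365 -0.0553  0.044 ]
cheekL outer top/inner [0.679  0.0592 0.022 ] [0.6448 0.0598 0.022 ] [0.677  0.0507 0.022 ]
butt [0.6833 0.0436 0.1114] [0.6832 0.0274 0.1114] boom rear [0.631  0.0446 0.1114] [0.6309 0.0277 0.1114]
fitted edges [ 0.5951 -0.0777  0.03  ] [ 0.6902 -0.0708  0.03  ]
```

```bash
python3 -m inch '[[1,[0,-0.3,1],0],[1,[0,-0.47,3],0],[1,[0,-0.47,5],0],[1,[0,-0.47,6],0],[1,[0,-0.47,6.5],0],[1,[0,-0.47,7],0],[1,[0,-0.47,7],0],[1,[0,-0.47,7],0],[1,[0,-0.47,7],0]]'
python3 - <<'E'
from h import *
from scipy.spatial.transform import Rotation as R
s=r.get_state();Q=R.from_quat(s["eef_rot"]);print(s["tool_pos"],Q.as_matrix().round(4).tolist(),s["contact_force"])
im=viewer.snapshot("wrist"); cv2.imwrite(f"pics/wrist5.png",im[:,:,::-1])
cv2.imwrite("pics/w5c.png",cv2.resize(im[0:300,100:420,::-1],None,fx=2,fy=2,interpolation=cv2.INTER_CUBIC))
E
```

```text
clock: 7.6
tool_pos: [0.6128, 0.0431, 0.0412]
eef_rot: [1.0, -0.005, -0.003, -0.001]
contact_force: [-0.4, -0.2, -2.0]
opening: 0.204
[0.61275625 0.04309971 0.04122856] [[0.9999, -0.0101, -0.0058], [-0.0101, -0.9999, 0.0015], [-0.0058, -0.0015, -1.0]] [-0.43768434 -0.20038944 -2.04880353]
```

View pics/w5c.png

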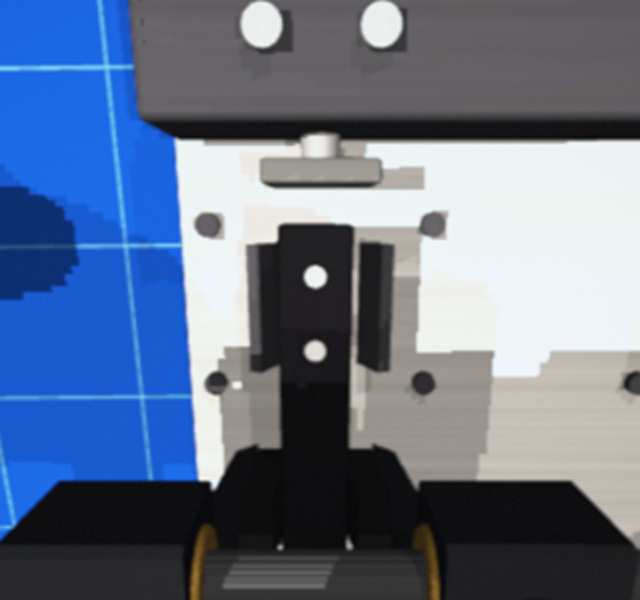

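Run:
```python
from h import *
P=viewer.camera_params("wrist");s=r.get_state()
w=lambda u,v,z:at("wrist",(100+(u+.5)/2-.5,(v+.5)/2-.5),z,P).round(4)
print("pad top front",w(261,185,.03),w(381,186,.03),w(321,180,.03))
print("holes",w(208,225,.01),w(432,225,.01),w(217,383,.01),w(423,383,.01))
print("cheek outer",w(248,245,.022),w(393,245,.022),w(250,370,.022),w(389,370,.022))
zt=s["tool_pos"][2]+.0006
print("butt",w(280,228,zt),w(353,228,zt),w(283,440,zt),w(349,440,zt), w(281.5,375,zt),w(351,375,zt))
```

```text
pad top front [0.6934 0.0542 0.03  ] [0.6929 0.0249 0.03  ] [0.6944 0.0396 0.03  ]
holes [0.6839 0.0716 0.01  ] [0.6832 0.0079 0.01  ] [0.6369 0.0719 0.01  ] [0.6363 0.0083 0.01  ]
cheek outer [0.6788 0.059  0.022 ] [0.6785 0.0205 0.022 ] [0.6444 0.06   0.022 ] [0.644  0.0206 0.022 ]
butt [0.6835 0.0491 0.0418] [0.6833 0.0325 0.0418] [0.6312 0.0499 0.0418] [0.631  0.033  0.0418] [0.6485 0.0498 0.0418] [0.6484 0.0326 0.0418]
```

```bash
python3 -m inch '[[1,[0,0.12,0.2],0],[1,[0,0.12,0.5],0],[1,[0,0.12,0.8],0],[1,[0,0.12,1.0],0],[1,[0,0.12,1.1],0],[1,[0,0.12,1.1],0],[1,[0,0.12,1.1],0]]'
python3 - <<'E'
from h import *
for i in range(2):
    im=viewer.snapshot("wrist")
    s=r.get_state();print(s["tool_pos"],s["eef_rot"],s["contact_force"],s["moment"])
cv2.imwrite("pics/w6c.png",cv2.resize(im[0:300,100:420,::-1],None,fx=2,fy=2,interpolation=cv2.INTER_CUBIC))
E
```

```text
clock: 8.35
tool_pos: [0.6123, 0.042, 0.0297]
eef_rot: [1.0, -0.005, -0.003, -0.001]
contact_force: [-0.5, 0.1, -1.1]
opening: 0.2
[0.61229589 0.04200839 0.02968982] [ 9.99980858e-01 -5.13390523e-03 -3.34713997e-03 -8.50043801e-04] [-0.71283764 -0.93305585 -1.73966497] [ 0.04006451  0.20873646 -0.00558935]
[0.61228468 0.04199837 0.029692  ] [ 9.99980897e-01 -5.11423446e-03 -3.36466601e-03 -8.53765485e-04] [-1.39279641  0.47945253 -2.16629023] [0.04589847 0.13021072 0.00235552]
```

View pics/w6c.png

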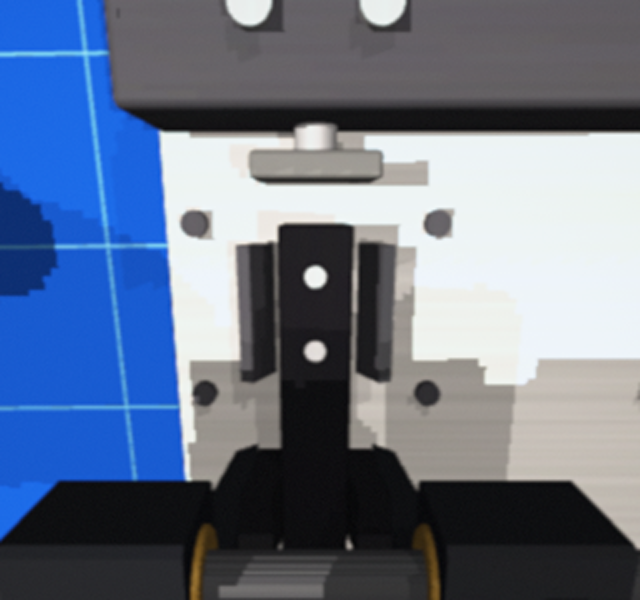

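The boom is now between the cheeks and centred on the pad (both at col 316). Next I settle it on the plate, then advance slowly while watching the force.

```bash
cat > f.py <<'E'
from h import *
F=[]
for i in range(6):
    im=viewer.snapshot("wrist"); s=r.get_state();F.append(np.r_[s["contact_force"],s["tool_pos"]*1000])
print("F/pos mean",np.mean(F,0).round(2),"sd",np.std(F,0).round(2)[:3],s["moment"].round(2),s["eef_rot"].round(4),s["clock"])
import sys
if len(sys.argv)>1: cv2.imwrite(f"pics/{sys.argv[1]}.png",cv2.resize(im[0:300,100:420,::-1],None,fx=2,fy=2,interpolation=cv2.INTER_CUBIC))
E
python3 f.py
python3 -m inch '[[1,[0,0,0.1],0],[1,[0,0,0.1],0],[1,[0,0,0.1],0]]'; python3 f.py
python3 -m inch '[[1,[0.2,0,0],0],[1,[0.4,0,0],0],[1,[0.6,0,0],0],[1,[0.7,0,0],0],[1,[0.7,0,0],0],[1,[0.7,0,0],0]]'; python3 f.py w7
```

```text
F/pos mean [-3.5000e-01  2.6000e-01 -1.1700e+00  6.1228e+02  4.2000e+01  2.9670e+01] sd [0.31 0.5  0.54] [0.03 0.15 0.02] [ 1.0e+00 -5.1e-03 -3.4e-03 -9.0e-04] 8.75
clock: 9.05
tool_pos: [0.6123, 0.042, 0.0295]
eef_rot: [1.0, -0.005, -0.003, -0.001]
contact_force: [-2.7, 0.6, 4.9]
opening: 0.194
F/pos mean [-2.4700e+00  5.4000e-01  5.4500e+00  6.1231e+02  4.1970e+01  2.9530e+01] sd [0.37 0.34 0.61] [ 0.17  0.55 -0.01] [ 1.     -0.0052 -0.0032 -0.0011] 9.35
clock: 9.95
tool_pos: [0.6174, 0.0416, 0.0295]
eef_rot: [1.0, -0.005, -0.005, -0.001]
contact_force: [-6.9, -0.5, 9.5]
opening: 0.201
F/pos mean [-6.6000e+00 -8.0000e-02  9.6200e+00  6.1733e+02  4.1630e+01  2.9520e+01] sd [0.25 0.42 0.3 ] [0.14 1.38 0.06] [ 1.     -0.0054 -0.0051 -0.0013] 10.25
```

View pics/w7.png

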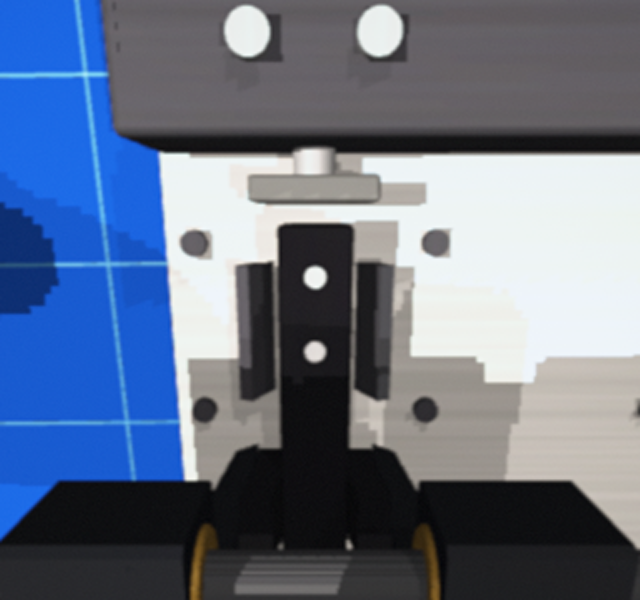

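Pressing down gives about 11 N on the plate, so there is friction drag. I'll ease off vertically so that the x force reads cleanly.

```bash
python3 -m inch '[[1,[0,0,-0.12],0],[1,[0,0,-0.12],0],[1,[0,0,-0.12],0],[1,[0,0,-0.12],0]]'; python3 f.py w8
```

```text
clock: 10.65
tool_pos: [0.6196, 0.042, 0.0297]
eef_rot: [1.0, -0.005, -0.003, -0.001]
contact_force: [0.4, 0.5, -0.6]
opening: 0.203
F/pos mean [ 2.3000e-01 -3.5000e-01 -1.0200e+00  6.1946e+02  4.1990e+01  2.9730e+01] sd [0.61 0.7  0.28] [0.   0.01 0.02] [ 1.0e+00 -5.1e-03 -3.4e-03 -9.0e-04] 10.95
```

View pics/w8.png

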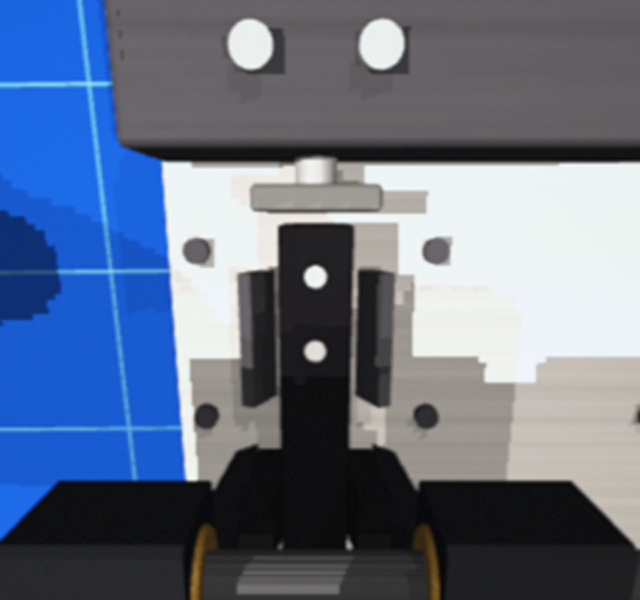

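```bash
python3 -m inch '[[1,[0.1,0,0],0],[1,[0.2,0,0],0],[1,[0.3,0,0],0],[1,[0.3,0,0],0],[1,[0.3,0,0],0]]'; python3 f.py
python3 -m inch '[[1,[0.1,0,0],0],[1,[0.2,0,0],0],[1,[0.2,0,0],0],[1,[0.2,0,0],0]]'; python3 f.py w9
```

```text
clock: 11.45
tool_pos: [0.6222, 0.0419, 0.0297]
eef_rot: [1.0, -0.005, -0.004, -0.001]
contact_force: [0.2, -0.1, -0.9]
opening: 0.203
F/pos mean [-5.9000e-01 -1.4000e-01 -1.2500e+00  6.2216e+02  4.1910e+01  2.9750e+01] sd [0.31 0.48 0.64] [-0.05  0.18 -0.04] [ 1.0e+00 -5.2e-03 -3.5e-03 -9.0e-04] 11.75
clock: 12.15
tool_pos: [0.6228, 0.0418, 0.0296]
eef_rot: [1.0, -0.005, -0.005, -0.001]
contact_force: [-4.6, 0.8, 1.4]
opening: 0.204
F/pos mean [-5.4200e+00 -1.4000e-01  1.3800e+00  6.2278e+02  4.1870e+01  2.9610e+01] sd [0.53 0.34 0.25] [-0.02  1.01  0.01] [ 1.     -0.0052 -0.0049 -0.0011] 12.45
```

View pics/w9.png

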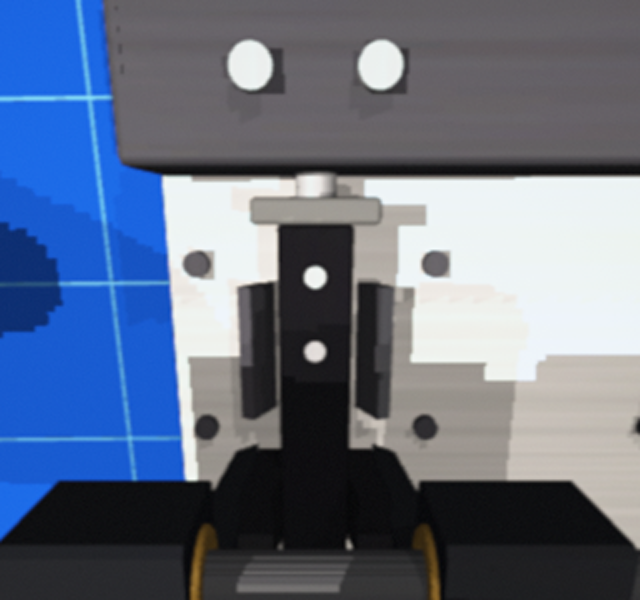

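```bash
python3 -m inch '[[1,[0.1,0,-0.02],0],[1,[0.2,0,-0.03],0],[1,[0.3,0,-0.03],0],[1,[0.3,0,-0.03],0],[1,[0.3,0,-0.03],0]]'; python3 f.py w10
```

```text
clock: 12.95
tool_pos: [0.6246, 0.0419, 0.0296]
eef_rot: [1.0, -0.005, -0.006, -0.001]
contact_force: [-6.7, 0.3, 1.7]
opening: 0.203
F/pos mean [-7.1200e+00  2.0000e-02  2.0200e+00  6.2466e+02  4.1870e+01  2.9600e+01] sd [0.5  0.91 0.35] [-0.07  1.43  0.05] [ 1.     -0.0053 -0.006  -0.0012] 13.25
```

```bash
python3 -m inch '[[1,[0.1,0,-0.02],0],[1,[0.2,0,-0.03],0],[1,[0.25,0,-0.03],0],[1,[0.25,0,-0.03],0],[1,[0.25,0,-0.03],0]]'; python3 f.py w11
```

```text
clock: 13.75
tool_pos: [0.6261, 0.0419, 0.0296]
eef_rot: [1.0, -0.005, -0.007, -0.001]
contact_force: [-9.6, -0.1, 2.6]
opening: 0.201
F/pos mean [-8.9500e+00 -4.0000e-02  2.3700e+00  6.2616e+02  4.1850e+01  2.9620e+01] sd [0.46 0.48 0.27] [-0.01  1.74 -0.  ] [ 1.     -0.0054 -0.0071 -0.0014] 14.05
```

View pics/w11.png

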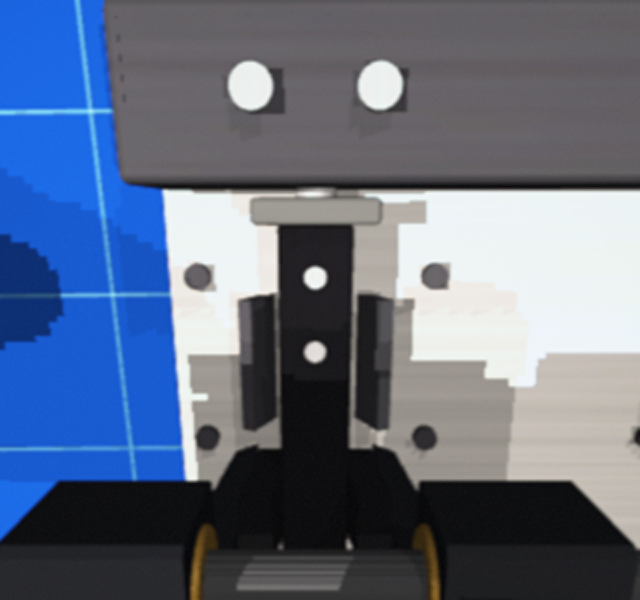

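The butt is against the pad, which has moved back towards the rail. Fx is about 8.9 N including some plate friction, and travel is about 4 mm, so roughly 7.9 N by the spring law. Next I hold it there and check from the scene camera.

```bash
python3 -m inch '[[1,[0,0,0],0],[1,[0,0,0],0],[1,[0,0,0],0],[1,[0,0,0],0],[1,[0,0,0],0],[1,[0,0,0],0],[1,[0,0,0],0],[1,[0,0,0],0],[1,[0,0,0],0],[1,[0,0,0],0],[1,[0,0,0],0],[1,[0,0,0],0],[1,[0,0,0],0],[1,[0,0,0],0],[1,[0,0,0],0],[1,[0,0,0],0],[1,[0,0,0],0],[1,[0,0,0],0]]'; python3 f.py w12
python3 - <<'E'
from h import *
im=viewer.snapshot("scene");cv2.imwrite("pics/s12.png",cv2.resize(im[150:260,220:350,::-1],None,fx=5,fy=5,interpolation=cv2.INTER_CUBIC))
P=viewer.camera_params("wrist")
w=lambda u,v,z:at("wrist",(100+(u+.5)/2-.5,(v+.5)/2-.5),z,P).round(4)
print("pad front",w(316,224,.03),"butt y",w(279,230,.03),w(353,230,.03),"rear",w(283,440,.03),w(349,440,.03),"holes",w(198,276,.01),w(435,275,.01),w(207,437,.01),w(424,437,.01))
E
```

```text
clock: 15.85
tool_pos: [0.6262, 0.0419, 0.0296]
eef_rot: [1.0, -0.005, -0.007, -0.001]
contact_force: [-8.4, -0.9, 2.1]
opening: 0.206
F/pos mean [-9.0300e+00 -1.2000e-01  1.8500e+00  6.2616e+02  4.1860e+01  2.9630e+01] sd [0.31 0.27 0.29] [-0.05  1.78  0.04] [ 1.     -0.0054 -0.0071 -0.0014] 16.15
pad front [0.6978 0.0395 0.03  ] butt y [0.6965 0.048  0.03  ] [0.6964 0.0311 0.03  ] rear [0.6446 0.0485 0.03  ] [0.6445 0.0316 0.03  ] holes [0.6842 0.0715 0.01  ] [0.6838 0.0076 0.01  ] [0.6372 0.0724 0.01  ] [0.6365 0.0083 0.01  ]
```

View pics/s12.png

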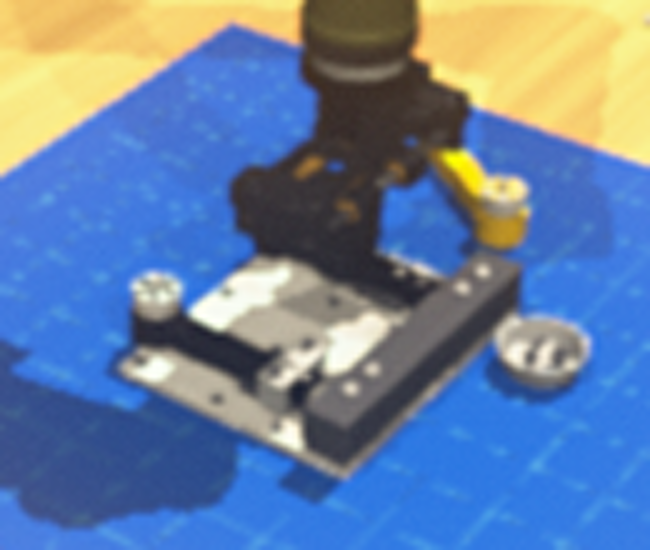

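The butt centre is at y = 39.6 mm against 39.7 mm for the station. The pad has moved back about 4 mm, and the force is steady. I'm handing it in.

```bash
python3 -c "
from plant import r
print(r.finish_job()); s=r.get_state(); print(s['clock'],s['tool_pos'],s['contact_force'],s['opening'])"
```

```text
the job is handed in; nothing more can be done
None
the job is handed in; nothing more can be done
```

I laid the loose black boom between the cheeks of the empty left station, plain end first. It is pressed against the sprung stop and the gripper is still holding it. I handed the job in at about 16 s on the robot's clock; no verdict is reported.

What my last checks showed, after holding still for about 2 s:
- **Press force:** the wrist read a steady 9.0 N along x. Two other measurements put the stop travel at about 4 mm (4.05 mm from arm travel past first contact, 4 mm from the camera). That is about 7.9 N on the stop by the spring law. I put the roughly 1 N difference down to light rubbing on the plate; both values are within 5–12 N.
- **Alignment:** the plain end is within about 0.5 mm of the station's centre line, and the boom is within about 0.01 rad of the jig's direction.
- **Flatness:** the boom sits at plate height, judged from the tool height. The tool has tilted about 0.014 rad under load.
- **Grip:** the gripper was set to 30 N, and the opening matches the boom's 18 mm width.
- **Bystanders:** I kept well clear of the dish, spool, jar and screwdriver. In the last scene crop the dish is where it was; I did not re-check the other three at the end.

On the first approach I pressed the boom onto the plate with about 11 N and it dragged. I eased off before touching the stop.

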